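Zero a coffee grinder and open it one division

ROBOT

A 7-joint arm with a two-finger parallel gripper is mounted at the origin on the work surface. World frame = base frame: x ahead of the robot, y to its left, z up, the work surface at z = 0. Lengths are in m, angles in degrees, forces in N, time in s.
With the tool pointing down it reaches from about 0.425 to 0.875 m from the base axis. Payload 4.7 kg.
Tool frame: the origin (TCP) lies between the finger pads; the fingertips stand 22 mm ahead of it and the grasp point (between the pads) lies 3 mm ahead of it (env.tip_reach is the distance from the TCP to the fingertips, in m); z points along the fingers, y is the line along which they close (so a half turn about z gives the same grasp; the last joint's range is limited). The gripper opens to 87 mm and grips with 3 to 60 N. Pads are 19 mm wide; open, the fingers measure 117 mm over their backs; the gripper's body (75 mm by 190 mm) begins 51 mm behind the grasp point.
Start: joints at [-63.02, 18.392, -4.016, 83.108, 1.295, 78.541, -3.26], TCP at [0.287, 0.583, 0.245] pointing down, gripper open.
Joint ranges: [-163.93, 163.93], [-17.29, 119.83], [-79.2, 71.16], [3.27, 140.29], [-89.18, 269.18], [5.43, 117.66], [-154.24, 154.24]. Speed limits (degrees/s): [147.25, 147.25, 180, 180, 180, 180, 180].

INTERFACE

Orientations are given as [roll, pitch, yaw] about the fixed x, y, z axes, in that order (R = Rz(yaw) Ry(pitch) Rx(roll)).
In Python, from cell import env gives the robot as it stands.
- The arm moves only by the shell command python3 -m creep 'ROWS' [FORCE]. ROWS is JSON, one flat list of numbers, 7 for each row, row after row: the finger opening in mm, from 0 to 87, then the shift along the tool's x, y, z in units of 30 mm (1.0 is 30 mm), then the turn, a rotation vector about the tool's x, y, z in units of 6 degrees (1.0 is 6 degrees). A call has 1 to 12 rows; each row is the pose to reach, as a shift and turn from the pose commanded when the call began, along the tool's axes at that moment; what a row does not reach only later rows make up. A row lasts 1/10 s, in which the tool goes at most 50 mm and 8.59 degrees, less where a joint would pass 70% of its speed; a pose out of reach is approached as far as the arm can. A call with a gripper value outside its range is refused whole. The fingers move at their own pace and stop on an object; FORCE is the grip in N (left out, the last holds). Time passes only in rows, so rows that repeat a pose let the fingers close. It gives the time, the measured TCP pose, the force, the opening and the grip force at its end, in the units of the state.
- env.get_obs(): the state, without advancing time (a new reading comes with each control period).
- env.read_camera(name): name is "scene" or "top" or "wrist"; returns a dict with "color" (400x640x3 uint8, red, green, blue), "depth" (400x640 float32, m along the optical axis (not along the pixel's ray), 0 where there is no reading), "fovy" (degrees; the focal length in pixels is half the picture's height over the tangent of half this angle, whatever the lens; pixels are square), "cx", "cy" (the principal point, pixels), "D" ([k1, k2, p1, p2, k3] as OpenCV has them; the pictures are not rectified), "R" (3x3) and "t" (3): a world point X has camera coordinates R X + t. Camera axes: x right, y down, z forward; pixel columns grow to the right and rows downward; lengths in m; the calibration is good to about 2 mm. A picture is of the moment at which its call begins.
- env.sign_off(): hands the job in; it is judged then, once.
The state is a dict: "time_s": time; "qpos": joint angles; "joint_velocities": joint speeds; "effort": joint torques, N m; "tool_pos": TCP position; "tool_rot": TCP orientation; "force": force on the tool from outside, world axes, zero at the start; "wrist_torque": the same for the moment, N m; "grip_width": finger opening in m; "grasp_force": force on a finger pad.
Only numpy, scipy, OpenCV 4.12 (cv2) and the standard library are available. Lean on these libraries where they do the work, as an engineer would, in place of code of your own. Each camera call takes 0.05 s, during which the arm holds its last target. There are 200 camera calls.

TASK

Set the coffee grinder afresh: wind the worm knob clockwise until you feel the burrs just touch, without forcing them together, then wind it back until the dial has opened by one division from that touching point (three turns of the knob), and let go. Leave the breakfast things where they stand.

Things in the scene. Friction and masses are not known exactly. Their poses are not given: they have to be found in the camera images.
- grinder: White and aluminium coffee grinder, fixed, 290 mm high. Origin: on the worktop, below the plane where its burrs meet. Burr axis level, 140 mm up, along its own y: +y runs from the white motor (end at -155 mm) to the white dial (end at 79 mm); +x points to the gearbox side. Its wooden hopper lid (74 mm across, at x 0, y -12 mm) tops out at 240 mm, lower than the knob's top.
- gearbox (a point): Worm gearbox, aluminium block beside the dial, below the knob; this point is at x 64, y 40, z 140 mm of the grinder. Three knob turns make one division. The knob starts 0.5 to 1.4 turns short of touching. Once the burrs touch, worm and dial stop and the knob only winds on as a spring of 0.45 N m per rad (17 N at the peg per rad); over 0.45 N m the burrs are forced.
- knob_axis (a point): Centre of the top face of the worm knob, a black ribbed disc 68 mm across, 12 mm thick, on an upright axis, 260 mm above the worktop. Clockwise seen from above closes the burrs, anticlockwise opens them. Free turning takes about 0.06 N m (2.3 N at the peg). It stays where it is left, apart from springing back out of a twist.
- peg_top (a point): Centre of the top of the finger peg on the knob: light wood, upright, 12 mm across, its top 29 mm above the knob's top face, its axis 26 mm from the knob's axis. It revolves freely on its own axis, so a gripper holding it from above can go round with it without turning. Nothing stands beside it.
- dial_mark (a point): Orange mark on the rim of the dial, a white drum 90 mm across with 12 marks (30 degrees each) on rim and face. Axes turn with the dial: y along the burr axis, z from it to the mark. Opening turns it positive about the grinder's +y, 10 degrees per knob turn. It was clamped on at any angle: it does not show where the burrs touch, only how far they moved since.
- dial_index (a point): Red-tipped fixed index finger on top of the burr chamber, at the edge of the dial's rim, against which the marks are read.
- burr_face (a point): Face of the moving burr, hidden inside, on the burr axis. Its y in the grinder's frame is the gap: 0 where the burrs touch, 0.25 mm more for each division, far less than the readings can resolve.
- thrust_collar (a point): Brass thrust collar on the worm shaft just below the knob, 18 mm across, nominally 240 mm above the worktop. With the turning load it lifts 0.3 mm per 0.45 N m of clockwise torque, too little to read: 0.04 mm in free turning, 0.06 mm when the burrs press lightly, 0.3 mm when they are forced.
- dosing_cup: Small steel cup 58 mm across, 52 mm high, below the grinder's spout. Leave alone. Origin at the centre of its underside.
- mug: Cream mug 82 mm across, 88 mm high. Leave alone. Origin at the centre of its underside.
- plate: White plate with coloured dots and a croissant, 214 mm across, 60 mm high with the croissant. Leave alone. Origin at the centre of its underside.
- bowl: Grey bowl with a spoon, 164 mm across, the spoon's end 80 mm up. Leave alone. Origin at the centre of its underside.

How it is judged:
By the outcome, as a careful person would: the job done as asked, in the order asked, and still so for the second after the job is handed in, with the robot touching nothing.
It also fails if it takes over 61 s, if anything falls off the work surface, if the arm or the gripper's body presses on something with over 40 N, if the wrist force passes 120 N, or if a joint passes its speed limit or range.

## Working session

There is one attempt and no reset: what is moved stays moved. The work goes in short steps, Python scripts to look and compute and a shell command to move; the robot and the scene stay as the last step left them, time stands still between calls to the robot, and variables do not carry over. Pictures are saved under pics/ and viewed, at most 10 in all, crops included, and the job is handed in when it is done.

```bash
ls; mkdir -p pics; cat > h.py <<'E'
import numpy as np,cv2
from cell import env
from scipy.spatial.transform import Rotation as Ro
def cam(n):
    c=env.read_camera(n);f=200/np.tan(np.radians(c["fovy"])/2)
    c["K"]=np.array([[f,0,c["cx"]],[0,f,c["cy"]],[0,0,1]]);return c
def world(c,uv,d=None):
    uv=np.array(uv,float).reshape(-1,1,2);n=cv2.undistortPoints(uv,c["K"],np.array(c["D"],float)).reshape(-1,2)
    if d is None: d=np.array([c["depth"][int(round(v)),int(round(u))] for u,v in uv.reshape(-1,2)])
    P=np.c_[n,np.ones(len(n))]*np.array(d).reshape(-1,1)
    return (P-c["t"])@np.array(c["R"])
def ray_z(c,uv,z):
    uv=np.array(uv,float).reshape(-1,1,2);n=cv2.undistortPoints(uv,c["K"],np.array(c["D"],float)).reshape(-1,2)
    R=np.array(c["R"]);o=-R.T@np.array(c["t"]);d=np.c_[n,np.ones(len(n))]@R
    return o+d*((z-o[2])/d[:,2])[:,None]
def save(c,name): cv2.imwrite("pics/"+name,c["color"][:,:,::-1])
E
python3 - <<'E'
from h import *
o=env.get_obs();print(o)
for n in("scene","top"):
    c=cam(n);save(c,n+"1.png");print(n,c["fovy"],-np.array(c["R"]).T@c["t"])
E
```

```text
pics
{'time_s': 0.0, 'qpos': array([-63.01980562,  18.43765098,  -4.01728131,  83.17567403,
         1.29598766,  78.54086497,  -3.25972335]), 'joint_velocities': array([-0.03293522, -0.01387649,  0.03649514, -0.00968973, -0.02052802,
       -0.0129618 , -0.04906936]), 'effort': array([-3.95279176e-05, -4.91298866e+01, -4.04076995e-01, -3.12520480e+01,
       -6.39447151e-02,  4.37510514e-02,  1.70465250e-04]), 'tool_pos': array([0.28650052, 0.58287474, 0.24347092]), 'tool_rot': array([-1.79891118e+02,  6.24016446e-03,  1.53831713e+02]), 'force': array([-0.44655861, -0.36184903, -0.36883759]), 'wrist_torque': array([ 0.01741058, -0.0690502 , -0.00783185]), 'grasp_force': 0.0, 'grip_width': 0.08680982494251216}
scene 53.78323255360922 [1.17560201 0.57061465 0.97739271]
top 49.787614162995894 [2.81806027e-01 1.48556304e-04 1.39328358e+00]
```

View pics/scene1.png

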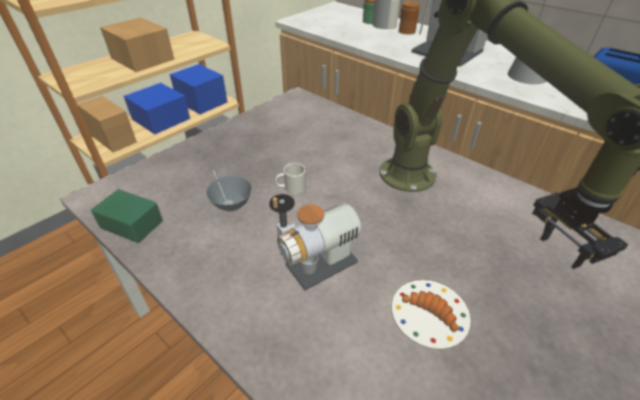

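View pics/top1.png

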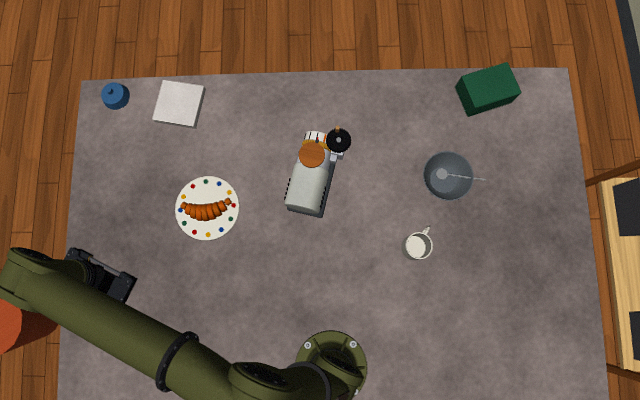

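Scene: grinder in mid table, with the dial facing away from the robot. In the top view the knob is a black disc at about (338,140), with the peg near (337,129). Next I'll zoom in and measure.

```bash
python3 - <<'E'
from h import *
c=cam("top");im=c["color"][:,:,::-1]
s=cam("scene");im2=s["color"][:,:,::-1]
A=cv2.resize(im[110:170,290:370],None,fx=8,fy=8,interpolation=cv2.INTER_CUBIC)
B=cv2.resize(im2[185:245,250:330],None,fx=6,fy=6,interpolation=cv2.INTER_CUBIC)
cv2.imwrite("pics/c1.png",A);cv2.imwrite("pics/c2.png",B)
col=c["color"][115:170,315:365].astype(int);dep=c["depth"][115:170,315:365]
v,u=np.nonzero((col.max(2)<50)&(dep>1.05)&(dep<1.16));
print(len(u),u.mean()+315,v.mean()+115,u.min()+315,u.max()+315,v.min()+115,v.max()+115)
(e,ax,an)=cv2.minAreaRect(np.c_[u,v].astype(np.float32));print(e,ax)
pts=np.c_[u+315,v+115].astype(np.float32);(q,r)=cv2.minEnclosingCircle(pts);print(q,r)
print(ray_z(c,[q],.260),world(c,[q]))
v,u=np.nonzero((dep<1.12)&(dep>.5));print("high",[(a+315,b+115,round(float(1.393-dep[b,a]),3),tuple(col[b,a])) for a,b in zip(u,v)][:60])
E
```

```text
<stdin>:9: RuntimeWarning: Mean of empty slice.
  ret = ret.dtype.type(ret / rcount)
Traceback (most recent call last):
ValueError: zero-size array to reduction operation minimum which has no identity
```

View pics/c1.png

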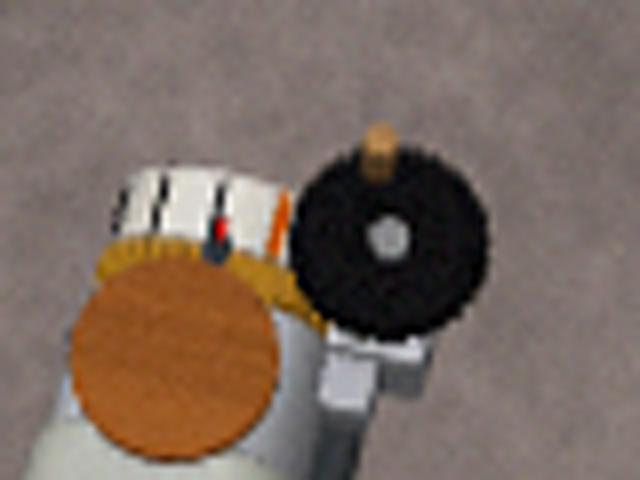

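View pics/c2.png

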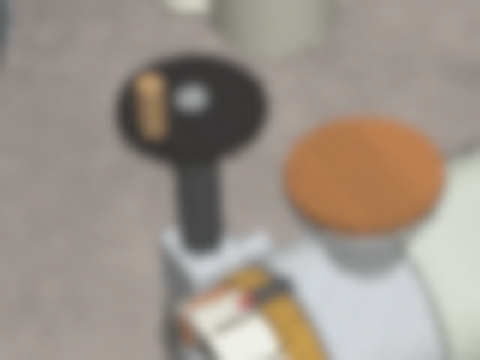

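The top crop shows knob centre at about (338.6,140) and peg top at about (337.6,126.8). In the scene view they are at (282.2,201.2) and (275.2,198.3). I'll triangulate and fit.

```bash
python3 - <<'E'
from h import *
c=cam("top");s=cam("scene")
col=c["color"][120:160,320:358].astype(int);dep=c["depth"][120:160,320:358]
print(np.round(c["depth"][138:144:2,332:348:3],3))
m=((col.max(2)<60)).astype(np.uint8);n,l,st,ce=cv2.connectedComponentsWithStats(m);k=1+st[1:,4].argmax()
v,u=np.nonzero(l==k);q,r=cv2.minEnclosingCircle(np.c_[u+320,v+120].astype(np.float32));print("circ",q,r,len(u))
print("knob top-cam",ray_z(c,[q,(338.1,139.5)],.26),"scene",ray_z(s,[(281.7,200.7)],.26))
print("peg",ray_z(c,[(337.1,126.5)],.289),"scene",ray_z(s,[(274.7,197.9)],.289))
# lid & dial
print("lid",ray_z(c,[(311.4,154.3)],.24),"motor end mid",ray_z(c,[(306,213)],.2))
o=env.get_obs();R=Ro.from_euler("xyz",o["tool_rot"],degrees=True).as_matrix();print(R.round(3))
E
```

```text
[[1.177 1.181 1.18  1.181 1.18  1.18 ]
 [1.181 1.18  1.178 1.18  1.18  1.18 ]
 [1.181 1.179 1.182 1.179 1.178 1.178]]
circ (338.180419921875, 140.11856079101562) 12.516687393188477 441
knob top-cam [[ 0.64518559 -0.03468081  0.26      ]
 [ 0.64696432 -0.03451144  0.26      ]] scene [[ 0.64309959 -0.03650146  0.26      ]]
peg [[ 0.67426253 -0.03199223  0.289     ]] scene [[ 0.66923112 -0.03356687  0.289     ]]
lid [[0.61242463 0.04015199 0.24      ]] motor end mid [[0.45420526 0.05944532 0.2       ]]
[[-0.897  0.441 -0.   ]
 [ 0.441  0.897 -0.001]
 [-0.    -0.001 -1.   ]]
```

```bash
python3 -m creep '[87,0,0,-1.2,0,0,0, 87,-0.4,-0.25,-2.5,0,0,0, 87,-1.2,-0.8,-3.8,0,0,0.5, 87,-2.3,-1.4,-4.8,0,0,1, 87,-3.4,-2.1,-5.2,0,0,1.6, 87,-4.5,-2.8,-5.2,0,0,2.2, 87,-5.6,-3.5,-5.2,0,0,2.8, 87,-6.7,-4.2,-5.2,0,0,3.4, 87,-7.8,-4.9,-5.2,0,0,4, 87,-8.9,-5.6,-5.2,0,0,4.6, 87,-10,-6.3,-5.2,0,0,5.2, 87,-10.6,-6.6,-5.2,0,0,5.5]' 15; python3 - <<'E'
from h import *
o=env.get_obs();R=Ro.from_euler("xyz",o["tool_rot"],degrees=True).as_matrix()
print(o["qpos"],o["tool_rot"],R.T@(np.array([.671,-.033,.40])-o["tool_pos"])/.03)
E
```

```text
time_s: 1.5
tool_pos: [0.4867, 0.2615, 0.401]
tool_rot: [180.0, 0.1, 120.4]
force: [-0.4, 0.9, 0.5]
grip_width: 0.0869
grasp_force: 0.0
[-42.67065942   4.57064792  12.5991117   81.99447582  -0.92422948
  93.5012673    0.26888522] [1.79957659e+02 7.37175251e-02 1.20436364e+02] [-11.57543158   0.32579922   0.04925935]
```

```bash
python3 -m creep '[87,-0.6,0,0,0,0,0.3, 87,-1.7,0,0,0,0,0.8, 87,-2.9,0.1,0,0,0,1.4, 87,-4.1,0.1,0,0,0,2, 87,-5.3,0.1,0,0,0,2.6, 87,-6.5,0.2,0,0,0,3.2, 87,-7.7,0.2,0,0,0,3.8, 87,-8.9,0.3,0,0,0,4.3, 87,-10.1,0.3,0,0,0,4.7, 87,-11.1,0.3,0,0,0,5, 87,-11.6,0.3,0,0,0,5.1, 87,-11.6,0.3,0,0,0,5.1]' 15; python3 - <<'E'
from h import *
o=env.get_obs();print(o["qpos"],o["force"])
c=cam("wrist");save(c,"w1.png");print(-np.array(c["R"]).T@c["t"],np.array(c["R"]).round(2))
E
```

```text
time_s: 2.7
tool_pos: [0.6714, -0.0299, 0.3995]
tool_rot: [-179.9, 0.0, 90.1]
force: [-0.1, 0.2, -0.0]
grip_width: 0.087
grasp_force: 0.0
[-18.93042055  21.49799402  28.56494473  64.14163536 -10.10755674
  96.74345795   6.87404801] [-0.10104058  0.24932148 -0.00462768]
[0.67123647 0.03664321 0.53892747] [[ 1.    0.   -0.  ]
 [ 0.   -0.97  0.24]
 [-0.   -0.24 -0.97]]
```

View pics/w1.png

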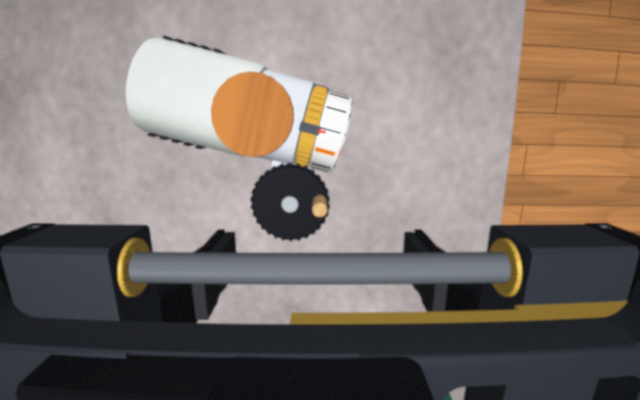

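The wrist view shows the knob centre at about (290,204), the peg at about (319,207) and the orange mark at about (325,153).

```bash
python3 - <<'E'
from h import *
c=cam("wrist")
f=c["color"].astype(int);
m=np.zeros(f.shape[:2],np.uint8);m[160:245,245:335]=f[160:245,245:335].max(2)<55
n,l,st,ce=cv2.connectedComponentsWithStats(m);k=1+st[1:,4].argmax()
v,u=np.nonzero(l==k);h=cv2.convexHull(np.c_[u,v].astype(np.float32));e=cv2.fitEllipse(h);print("ell",e,st[k])
print("knob",ray_z(c,[e[0],(289.5,204)],.26),world(c,[(275,204)]))
w=f[190:225,305:335];d=c["depth"][190:225,305:335]
mm=(w[:,:,0]-w[:,:,2]>40);v,u=np.nonzero(mm);print("peg bbox",u.min()+305,u.max()+305,v.min()+190,v.max()+190)
for y in range(0,35,2):print(y+190,d[y,14].round(3),w[y,14])
P=world(c,np.c_[u+305,v+190]);t=P[:,2]>.28;print(t.sum(),np.median(P[t],0),np.ptp(P[t],0))
E
```

```text
ell ((290.4259948730469, 203.84042358398438), (74.13846588134766, 75.67005920410156), 99.20203399658203) [ 253  167   76   75 3672]
knob [[ 0.64555154 -0.03377637  0.26      ]
 [ 0.64474868 -0.03392279  0.26      ]] [[ 0.63219037 -0.03400625  0.25992811]]
peg bbox 312 327 198 219
190 0.287 [38 39 45]
192 0.287 [35 37 41]
194 0.287 [36 35 42]
196 0.287 [56 51 48]
198 0.283 [127 103  75]
200 0.275 [148 119  84]
202 0.269 [149 121  84]
204 0.262 [163 132  91]
206 0.26 [217 175 123]
208 0.26 [230 193 137]
210 0.261 [233 196 138]
212 0.26 [233 196 138]
214 0.261 [232 196 139]
216 0.262 [228 189 133]
218 0.263 [204 164 117]
220 0.293 [83 70 58]
222 0.292 [37 35 41]
224 0.293 [38 38 43]
196 [ 0.67105629 -0.03170481  0.28794198] [0.01108383 0.07666696 0.25856398]
```

```bash
python3 -m creep '[60,-0.07,0,0.6,0,0,0, 50,-0.07,0,1.6,0,0,0, 40,-0.07,0,2.6,0,0,0, 40,-0.07,0,3.3,0,0,0, 40,-0.07,0,3.67,0,0,0, 40,-0.07,0,3.67,0,0,0, 0,-0.07,0,3.67,0,0,0, 0,-0.07,0,3.67,0,0,0, 0,-0.07,0,3.67,0,0,0, 0,-0.07,0,3.67,0,0,0, 0,-0.07,0,3.67,0,0,0]' 25; python3 - <<'E'
from h import *
o=env.get_obs();print(o["tool_pos"],o["grip_width"],o["force"],o["wrist_torque"])
E
```

```text
time_s: 3.9
tool_pos: [0.6712, -0.031, 0.2911]
tool_rot: [179.9, -0.0, 90.2]
force: [0.8, 0.2, 1.3]
grip_width: 0.0109
grasp_force: 25.0
[ 0.67123141 -0.03101367  0.29107582] 0.010855626938989794 [0.78761146 0.21115778 1.2526938 ] [-0.06496436  0.01792025  0.00132653]
```

```bash
cat > rows.py <<'E'
import sys,numpy as np
# rows.py from to n : angles deg; prints tool x(+Y), tool y(+X) in 30 mm units, relative to 'from'
a,b,n=float(sys.argv[1]),float(sys.argv[2]),int(sys.argv[3])
T=lambda t:np.round(26/30*np.array([np.sin(np.radians(t)),np.cos(np.radians(t))]),2)
print([tuple((T(t)-T(a)).round(2).tolist()) for t in np.linspace(a,b,n+1)[1:]])
E
cat > st.py <<'E'
from h import *
o=env.get_obs();C=np.array([.6454,-.0338]);d=o["tool_pos"][:2]-C;th=np.arctan2(d[1],d[0]);F=o["force"]
print("t",o["time_s"],"th %.1f r %.1f z %.1f"%(np.degrees(th),1e3*np.hypot(*d),1e3*o["tool_pos"][2]),"pos",o["tool_pos"][:2].round(4),"F",F.round(1),"Fr %.1f  Fccw(resist) %.1f"%(F[0]*np.cos(th)+F[1]*np.sin(th),-F[0]*np.sin(th)+F[1]*np.cos(th)),"w",o["grip_width"].round(4))
E
python3 rows.py 5 -130 9; python3 st.py
```

```text
[(-0.23, -0.01), (-0.45, -0.07), (-0.64, -0.2), (-0.79, -0.36), (-0.89, -0.56), (-0.94, -0.78), (-0.93, -1.01), (-0.87, -1.23), (-0.74, -1.42)]Traceback (most recent call last):
  File "st.py", line 3, in <module>
    print("t",o["time_s"],"th %.1f r %.1f z %.1f"%(np.degrees(th),1e3*np.hypot(*d),1e3*o["tool_pos"][2]),"pos",o["tool_pos"][:2].round(4),"F",F.round(1),"Fr %.1f  Fccw(resist) %.1f"%(F[0]*np.cos(th)+F[1]*np.sin(th),-F[0]*np.sin(th)+F[1]*np.cos(th)),"w",o["grip_width"].round(4))
                                                                                                                                                                                                                                                             ^^^^^^^^^^^^^^^^^^^^^
AttributeError: 'float' object has no attribute 'round'
```

```bash
sed -i 's/o\["grip_width"\].round(4)/round(o["grip_width"],4)/' st.py; python3 st.py
python3 -m creep '[0,-0.23,-0.01,0,0,0,0, 0,-0.45,-0.07,0,0,0,0, 0,-0.64,-0.2,0,0,0,0, 0,-0.79,-0.36,0,0,0,0, 0,-0.89,-0.56,0,0,0,0, 0,-0.89,-0.56,0,0,0,0]' >/dev/null; python3 st.py
python3 -m creep '[0,-0.05,-0.22,0,0,0,0, 0,-0.04,-0.45,0,0,0,0, 0,0.02,-0.67,0,0,0,0, 0,0.15,-0.86,0,0,0,0, 0,0.15,-0.86,0,0,0,0]' >/dev/null; python3 st.py; python3 rows.py -130 -175 3
```

```text
t 3.9 th 6.2 r 26.0 z 291.1 pos [ 0.6712 -0.031 ] F [0.8 0.2 1.3] Fr 0.8  Fccw(resist) 0.1 w 0.0109
t 4.5 th -72.2 r 26.1 z 291.0 pos [ 0.6534 -0.0587] F [0.2 0.9 3.2] Fr -0.8  Fccw(resist) 0.5 w 0.0113
t 5.0 th -133.0 r 26.1 z 290.9 pos [ 0.6276 -0.0529] F [ 2.8 -0.3  4.9] Fr -1.7  Fccw(resist) 2.2 w 0.0114
[(0.16, -0.15), (0.36, -0.25), (0.58, -0.3)]
```

```bash
cat >> st.py <<'E'
import sys
Fc=-F[0]*np.sin(th)+F[1]*np.cos(th)
sys.exit(1 if Fc>5 else 0)
E
python3 -m creep '[0,0.16,-0.15,0,0,0,0, 0,0.36,-0.25,0,0,0,0, 0,0.58,-0.3,0,0,0,0, 0,0.58,-0.3,0,0,0,0]' >/dev/null; python3 st.py; for a in $(seq -175 -15 -355); do echo $a; python3 rows.py $a $((a-15)) 2; done
```

```text
t 5.4 th -176.3 r 26.1 z 290.9 pos [ 0.6193 -0.0355] F [ 2.8 -1.4  5.8] Fr -2.8  Fccw(resist) 1.6 w 0.0114
-175
[(0.12, -0.01), (0.23, 0.01)]
-190
[(0.11, 0.02), (0.22, 0.06)]
-205
[(0.1, 0.06), (0.19, 0.13)]
-220
[(0.08, 0.07), (0.15, 0.16)]
-235
[(0.06, 0.1), (0.1, 0.2)]
-250
[(0.04, 0.11), (0.05, 0.22)]
-265
[(0.01, 0.12), (-0.01, 0.23)]
-280
[(-0.02, 0.11), (-0.06, 0.22)]
-295
[(-0.06, 0.1), (-0.13, 0.19)]
-310
[(-0.07, 0.08), (-0.16, 0.15)]
-325
[(-0.1, 0.06), (-0.2, 0.1)]
-340
[(-0.11, 0.04), (-0.22, 0.05)]
-355
[(-0.12, 0.01), (-0.23, -0.01)]
```

```bash

python3 -m creep '[0,0.12,-0.01,-0.03,0,0,0, 0,0.23,0.01,-0.03,0,0,0, 0,0.23,0.01,-0.03,0,0,0]' >/dev/null; python3 st.py && 
python3 -m creep '[0,0.11,0.02,0,0,0,0, 0,0.22,0.06,0,0,0,0, 0,0.22,0.06,0,0,0,0]' >/dev/null; python3 st.py && 
python3 -m creep '[0,0.1,0.06,0,0,0,0, 0,0.19,0.13,0,0,0,0, 0,0.19,0.13,0,0,0,0]' >/dev/null && python3 st.py && 
python3 -m creep '[0,0.08,0.07,0,0,0,0, 0,0.15,0.16,0,0,0,0, 0,0.15,0.16,0,0,0,0]' >/dev/null && python3 st.py && 
python3 -m creep '[0,0.06,0.1,0,0,0,0, 0,0.1,0.2,0,0,0,0, 0,0.1,0.2,0,0,0,0]' >/dev/null && python3 st.py && 
python3 -m creep '[0,0.04,0.11,0,0,0,0, 0,0.05,0.22,0,0,0,0, 0,0.05,0.22,0,0,0,0]' >/dev/null && python3 st.py
```

```text
t 5.7 th 170.3 r 26.1 z 291.0 pos [ 0.6197 -0.0294] F [ 4.8 -2.4  2.2] Fr -5.2  Fccw(resist) 1.6 w 0.0115
t 6.0 th 156.8 r 26.2 z 291.0 pos [ 0.6214 -0.0235] F [ 4.  -3.5  2.9] Fr -5.1  Fccw(resist) 1.6 w 0.0112
t 6.3 th 140.6 r 26.2 z 290.9 pos [ 0.6252 -0.0172] F [ 2.1 -4.7  2.5] Fr -4.6  Fccw(resist) 2.3 w 0.011
t 6.6 th 126.6 r 26.1 z 291.0 pos [ 0.6298 -0.0128] F [ 0.8 -4.9  2.4] Fr -4.4  Fccw(resist) 2.3 w 0.0109
t 6.9 th 111.5 r 26.1 z 291.0 pos [ 0.6358 -0.0095] F [ 0.1 -4.3  2.2] Fr -4.1  Fccw(resist) 1.4 w 0.0111
t 7.2 th 97.2 r 26.1 z 291.0 pos [ 0.6421 -0.0079] F [-1.8 -5.1  3.3] Fr -4.8  Fccw(resist) 2.5 w 0.0112
```

```bash

python3 -m creep '[0,0.01,0.12,0,0,0,0, 0,-0.01,0.23,0,0,0,0, 0,-0.01,0.23,0,0,0,0]' >/dev/null; python3 st.py && 
python3 -m creep '[0,-0.02,0.11,0,0,0,0, 0,-0.06,0.22,0,0,0,0, 0,-0.06,0.22,0,0,0,0]' >/dev/null && python3 st.py && 
python3 -m creep '[0,-0.06,0.1,0,0,0,0, 0,-0.13,0.19,0,0,0,0, 0,-0.13,0.19,0,0,0,0]' >/dev/null && python3 st.py && 
python3 -m creep '[0,-0.07,0.08,0,0,0,0, 0,-0.16,0.15,0,0,0,0, 0,-0.16,0.15,0,0,0,0]' >/dev/null && python3 st.py && 
python3 -m creep '[0,-0.1,0.06,0,0,0,0, 0,-0.2,0.1,0,0,0,0, 0,-0.2,0.1,0,0,0,0]' >/dev/null && python3 st.py && 
python3 -m creep '[0,-0.11,0.04,0,0,0,0, 0,-0.22,0.05,0,0,0,0, 0,-0.22,0.05,0,0,0,0]' >/dev/null && python3 st.py && 
python3 -m creep '[0,-0.12,0.01,0,0,0,0, 0,-0.23,-0.01,0,0,0,0, 0,-0.23,-0.01,0,0,0,0]' >/dev/null && python3 st.py
for a in $(seq -370 -15 -520); do echo $a; python3 rows.py $a $((a-15)) 2; done
```

```text
t 7.5 th 82.6 r 26.1 z 291.0 pos [ 0.6488 -0.0079] F [-3.4 -4.1  2.7] Fr -4.5  Fccw(resist) 2.9 w 0.0111
t 7.8 th 68.1 r 26.2 z 291.0 pos [ 0.6552 -0.0095] F [-2.6 -4.9  3. ] Fr -5.5  Fccw(resist) 0.6 w 0.0112
t 8.1 th 53.8 r 26.1 z 291.0 pos [ 0.6608 -0.0127] F [-4.8 -3.4  4.3] Fr -5.6  Fccw(resist) 1.9 w 0.011
t 8.4 th 39.7 r 26.1 z 291.0 pos [ 0.6655 -0.0171] F [-5.2 -0.9  2.9] Fr -4.6  Fccw(resist) 2.6 w 0.0113
t 8.7 th 24.2 r 26.1 z 291.1 pos [ 0.6692 -0.0231] F [-4.2  1.1  2.3] Fr -3.4  Fccw(resist) 2.7 w 0.0112
t 9.0 th 6.7 r 26.0 z 291.1 pos [ 0.6713 -0.0308] F [-2.4  2.5  0.2] Fr -2.1  Fccw(resist) 2.8 w 0.0116
t 9.3 th -10.3 r 26.0 z 291.2 pos [ 0.671  -0.0384] F [ 0.3  2.1 -1.7] Fr -0.1  Fccw(resist) 2.1 w 0.011
-370
[(-0.11, -0.02), (-0.22, -0.06)]
-385
[(-0.1, -0.06), (-0.19, -0.13)]
-400
[(-0.08, -0.07), (-0.15, -0.16)]
-415
[(-0.06, -0.1), (-0.1, -0.2)]
-430
[(-0.04, -0.11), (-0.05, -0.22)]
-445
[(-0.01, -0.12), (0.01, -0.23)]
-460
[(0.02, -0.11), (0.06, -0.22)]
-475
[(0.06, -0.1), (0.13, -0.19)]
-490
[(0.07, -0.08), (0.16, -0.15)]
-505
[(0.1, -0.06), (0.2, -0.1)]
-520
[(0.11, -0.04), (0.22, -0.05)]
```

```bash

python3 -m creep '[0,-0.11,-0.02,0,0,0,0, 0,-0.22,-0.06,0,0,0,0, 0,-0.22,-0.06,0,0,0,0]' >/dev/null; python3 st.py && 
python3 -m creep '[0,-0.1,-0.06,0,0,0,0, 0,-0.19,-0.13,0,0,0,0, 0,-0.19,-0.13,0,0,0,0]' >/dev/null && python3 st.py && 
python3 -m creep '[0,-0.08,-0.07,0,0,0,0, 0,-0.15,-0.16,0,0,0,0, 0,-0.15,-0.16,0,0,0,0]' >/dev/null && python3 st.py && 
python3 -m creep '[0,-0.06,-0.1,0,0,0,0, 0,-0.1,-0.2,0,0,0,0, 0,-0.1,-0.2,0,0,0,0]' >/dev/null && python3 st.py && 
python3 -m creep '[0,-0.04,-0.11,0,0,0,0, 0,-0.05,-0.22,0,0,0,0, 0,-0.05,-0.22,0,0,0,0]' >/dev/null && python3 st.py && 
python3 -m creep '[0,-0.01,-0.12,0,0,0,0, 0,0.01,-0.23,0,0,0,0, 0,0.01,-0.23,0,0,0,0]' >/dev/null && python3 st.py && 
python3 -m creep '[0,0.02,-0.11,0,0,0,0, 0,0.06,-0.22,0,0,0,0, 0,0.06,-0.22,0,0,0,0]' >/dev/null && python3 st.py && 
python3 -m creep '[0,0.06,-0.1,0,0,0,0, 0,0.13,-0.19,0,0,0,0, 0,0.13,-0.19,0,0,0,0]' >/dev/null && python3 st.py && 
python3 -m creep '[0,0.07,-0.08,0,0,0,0, 0,0.16,-0.15,0,0,0,0, 0,0.16,-0.15,0,0,0,0]' >/dev/null && python3 st.py
```

```text
t 9.6 th -26.5 r 26.0 z 291.2 pos [ 0.6687 -0.0454] F [-0.6  1.9 -1.9] Fr -1.4  Fccw(resist) 1.5 w 0.0112
t 9.9 th -42.4 r 26.0 z 291.2 pos [ 0.6646 -0.0513] F [ 1.8  0.2 -2.8] Fr 1.2  Fccw(resist) 1.4 w 0.0111
t 10.2 th -56.9 r 26.0 z 291.2 pos [ 0.6596 -0.0556] F [ 1.6 -0.6 -4.3] Fr 1.4  Fccw(resist) 1.0 w 0.0111
t 10.5 th -71.7 r 25.9 z 291.3 pos [ 0.6536 -0.0584] F [ 1.8 -1.2 -4.4] Fr 1.8  Fccw(resist) 1.3 w 0.0113
t 10.8 th -86.7 r 26.0 z 291.3 pos [ 0.6469 -0.0597] F [ 2.2 -0.  -5. ] Fr 0.2  Fccw(resist) 2.2 w 0.0111
t 11.1 th -102.0 r 26.0 z 291.3 pos [ 0.64   -0.0592] F [ 2.6 -2.  -6. ] Fr 1.4  Fccw(resist) 2.9 w 0.0111
t 11.4 th -116.4 r 26.0 z 291.3 pos [ 0.6338 -0.0571] F [ 3.1 -1.4 -6.1] Fr -0.1  Fccw(resist) 3.4 w 0.0112
t 11.7 th -129.1 r 26.0 z 291.3 pos [ 0.629 -0.054] F [ 6.3 -3.5 -7.7] Fr -1.2  Fccw(resist) 7.1 w 0.0109
```

```bash
python3 - <<'E'
from h import *
s=cam("scene");np.savez("touch.npz",color=s["color"],depth=s["depth"]);save(s,"touch.png")
E
python3 rows.py -130 50 9; python3 rows.py 50 230 9
```

```text
[(-0.15, 0.26), (-0.21, 0.56), (-0.15, 0.86), (0.0, 1.12), (0.23, 1.31), (0.51, 1.41), (0.81, 1.41), (1.09, 1.31), (1.32, 1.12)]
[(0.15, -0.26), (0.21, -0.56), (0.15, -0.86), (0.0, -1.12), (-0.23, -1.31), (-0.51, -1.41), (-0.81, -1.41), (-1.09, -1.31), (-1.32, -1.12)]
```

```bash

python3 -m creep '[0,-0.15,0.26,0.03,0,0,0, 0,-0.21,0.56,0.03,0,0,0, 0,-0.15,0.86,0.03,0,0,0, 0,0,1.12,0.03,0,0,0, 0,0.23,1.31,0.03,0,0,0, 0,0.51,1.41,0.03,0,0,0, 0,0.81,1.41,0.03,0,0,0, 0,1.09,1.31,0.03,0,0,0, 0,1.32,1.12,0.03,0,0,0]' >/dev/null; python3 st.py && 
python3 -m creep '[0,0.15,-0.26,0,0,0,0, 0,0.21,-0.56,0,0,0,0, 0,0.15,-0.86,0,0,0,0, 0,0,-1.12,0,0,0,0, 0,-0.23,-1.31,0,0,0,0, 0,-0.51,-1.41,0,0,0,0, 0,-0.81,-1.41,0,0,0,0, 0,-1.09,-1.31,0,0,0,0, 0,-1.32,-1.12,0,0,0,0]' >/dev/null; python3 st.py
```

```text
t 12.65 th 51.0 r 26.2 z 291.0 pos [ 0.6619 -0.0135] F [-1.  -5.3  3.7] Fr -4.8  Fccw(resist) -2.5 w 0.0111
t 13.55 th -132.3 r 26.1 z 290.9 pos [ 0.6278 -0.0531] F [-1.2  2.6  5.3] Fr -1.1  Fccw(resist) -2.6 w 0.0112
```

One turn back so far, with smooth drag. Two more to go.

```bash

python3 -m creep '[0,-0.15,0.26,0,0,0,0, 0,-0.21,0.56,0,0,0,0, 0,-0.15,0.86,0,0,0,0, 0,0,1.12,0,0,0,0, 0,0.23,1.31,0,0,0,0, 0,0.51,1.41,0,0,0,0, 0,0.81,1.41,0,0,0,0, 0,1.09,1.31,0,0,0,0, 0,1.32,1.12,0,0,0,0]' >/dev/null; python3 st.py && 
python3 -m creep '[0,0.15,-0.26,0,0,0,0, 0,0.21,-0.56,0,0,0,0, 0,0.15,-0.86,0,0,0,0, 0,0,-1.12,0,0,0,0, 0,-0.23,-1.31,0,0,0,0, 0,-0.51,-1.41,0,0,0,0, 0,-0.81,-1.41,0,0,0,0, 0,-1.09,-1.31,0,0,0,0, 0,-1.32,-1.12,0,0,0,0]' >/dev/null; python3 st.py &&
python3 -m creep '[0,-0.15,0.26,0,0,0,0, 0,-0.21,0.56,0,0,0,0, 0,-0.15,0.86,0,0,0,0, 0,0,1.12,0,0,0,0, 0,0.23,1.31,0,0,0,0, 0,0.51,1.41,0,0,0,0, 0,0.81,1.41,0,0,0,0, 0,1.09,1.31,0,0,0,0, 0,1.32,1.12,0,0,0,0]' >/dev/null; python3 st.py && 
python3 -m creep '[0,0.15,-0.26,0,0,0,0, 0,0.21,-0.56,0,0,0,0, 0,0.15,-0.86,0,0,0,0, 0,0,-1.12,0,0,0,0, 0,-0.23,-1.31,0,0,0,0, 0,-0.51,-1.41,0,0,0,0, 0,-0.81,-1.41,0,0,0,0, 0,-1.09,-1.31,0,0,0,0, 0,-1.32,-1.12,0,0,0,0]' >/dev/null; python3 st.py; python3 rows.py -130 -113 2
```

```text
t 14.45 th 46.8 r 26.0 z 291.0 pos [ 0.6632 -0.0148] F [ 2.1 -1.6  5. ] Fr 0.3  Fccw(resist) -2.7 w 0.0114
t 15.35 th -132.9 r 26.2 z 290.8 pos [ 0.6275 -0.053 ] F [-0.1  3.3  7.6] Fr -2.3  Fccw(resist) -2.3 w 0.0112
t 16.25 th 48.2 r 26.0 z 290.9 pos [ 0.6627 -0.0145] F [ 2.2 -0.2  6.6] Fr 1.3  Fccw(resist) -1.8 w 0.0109
t 17.15 th -132.8 r 26.2 z 290.8 pos [ 0.6276 -0.053 ] F [0.8 3.  7.8] Fr -2.7  Fccw(resist) -1.4 w 0.0111
[(-0.08, 0.11), (-0.14, 0.22)]
```

```bash

python3 -m creep '[0,-0.08,0.11,0,0,0,0, 0,-0.15,0.24,0,0,0,0, 0,-0.15,0.24,0,0,0,0, 0,-0.15,0.24,0,0,0,0]' >/dev/null; python3 st.py; python3 - <<'E'
from h import *
s=cam("scene");a=np.load("touch.npz")["color"]
g=lambda i:cv2.resize(i[215:275,268:338,::-1],None,fx=5.6,fy=5.6,interpolation=cv2.INTER_CUBIC)
cv2.imwrite("pics/cmp.png",np.hstack([g(a),g(s["color"])]))
E
```

```text
t 17.55 th -113.9 r 26.2 z 290.8 pos [ 0.6348 -0.0577] F [-1.6  1.7  9.3] Fr -0.9  Fccw(resist) -2.1 w 0.0112
```

View pics/cmp.png

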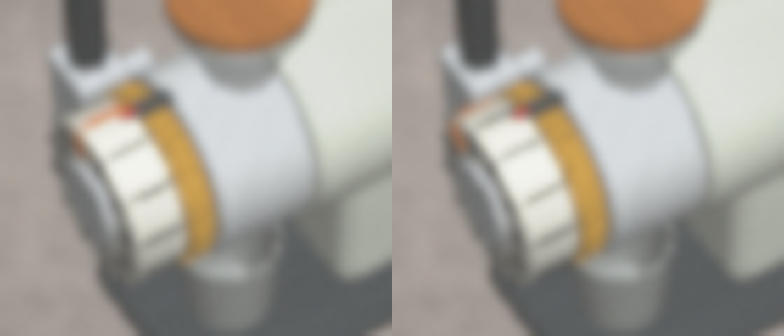

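The marks coincide before and after, and the orange mark has moved on one place, so the dial has opened by exactly one division. Now I'll let go.

```bash

python3 -m creep '[12,0,0,0,0,0,0, 25,0,0,0,0,0,0, 40,0,0,0,0,0,0, 40,0,0,0,0,0,0, 40,0,0,-0.5,0,0,0, 40,0,0,-1.5,0,0,0, 40,0,0,-2.7,0,0,0, 40,0,0,-3.7,0,0,0, 40,0,0,-3.9,0,0,0, 40,0,0,-3.9,0,0,0]'; python3 - <<'E'
from h import *
c=cam("wrist");s=cam("scene");a=np.load("touch.npz")["color"]
g=lambda i:cv2.resize(i[205:275,258:338,::-1],None,fx=4,fy=4,interpolation=cv2.INTER_CUBIC)
cv2.imwrite("pics/fin.png",np.hstack([g(s["color"]),cv2.resize(c["color"][30:260,120:400,::-1],(341,280))]))
f=c["color"].astype(int)
P=world(c,np.argwhere((f[...,0]-f[...,2]>40)&(c["depth"]<.272)&(c["depth"]>.25))[:,::-1]);k=np.abs(P[:,2]-.289)<.003;print(k.sum(),np.median(P[k],0))
E
```

```text
time_s: 18.6
tool_pos: [0.6359, -0.0581, 0.4093]
tool_rot: [179.8, 0.0, 90.2]
force: [-0.1, -0.6, -0.4]
grip_width: 0.0398
grasp_force: 0.0
162 [ 0.63248966 -0.0577547   0.2881324 ]
```

View pics/fin.png

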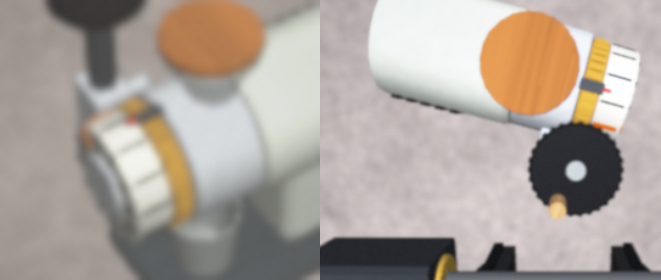

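The picture shows the peg free, the gripper clear and the dial one division open. I'm handing in.

```bash
python3 -c "
from cell import env
print(env.sign_off())"
```

```text
the job is handed in; nothing more can be done
None
```

The grinder is set and handed in: I wound the knob clockwise until the burrs just touched (at most about 7 N at the peg, below forcing), wound it back three turns so the dial opened one division, and let go without going near the breakfast things.

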